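Tighten a filter cell's retaining ring with a pin wrench

TASK

Take the blue-handled pin wrench from its grey stand, engage both of its pins in holes of the brass retaining ring on the filter cell, feeling for the holes gently, and turn the ring clockwise until it is fully home. Do not press hard on the cell, and stop turning as soon as the ring comes up against its stop. Then set the wrench back upright in its stand, let go, and leave the vial, beaker and tape roll where they are.

Things in the scene. Friction and masses are not known exactly. Their poses are not given: they have to be found in the camera images.
- cell: Round steel filter cell fixed to the worktop, foot 112 mm across, body 90 mm across, 40 mm high, a hose stub on either side along its x axis; origin at the centre of its underside, z up. On top lies the brass retaining ring, which turns about the cell's z axis. It bears at most 40 N from the wrench, all contacts added up.
- ring_face (a point): Centre of the brass ring's upper face, 52 mm above the cell's origin, axes as the cell's. Ring 68 mm across, 12 mm thick; bore 30 mm across, open 22 mm deep; six round 8 mm holes, 60 degrees apart on a 23 mm radius, 12 mm deep. Where they stand follows neither from these axes nor from the ring joint (the thread starts anywhere): see or feel for them.
- ring (a joint): Angle (rad) by which the ring is still unscrewed: 0 is fully home on a rigid stop, positive is loose (up to 1.3); starts between 0.5 and 0.9. Turning it clockwise from above lowers the value. It turns against friction of about 0.22 N m, so under 10 N of pressing on its face does not drag it round. It does not rise or sink as it turns.
- stand: Grey round stand fixed to the worktop, 86 mm across; origin at the centre of its underside, z up. The wrench's disc rests on a shoulder 22 mm above the origin inside a 5 mm high lip of 76 mm inner diameter; inside the shoulder it is hollow, 58 mm across, for pilot and pins.
- wrench: Pin wrench, 91 mm high, 0.3 kg, upright in the stand; origin at the centre of its pilot's underside, z up. From below: steel pilot 28 mm across to 16 mm, its lowest 8 mm tapering to 18 mm; disc 68 mm across from 16 to 24 mm; round stem; blue block handle from 51 to 91 mm. In the stand its origin is 6 mm above the stand's.
- grip (a point): Centre of the wrench's blue handle, 71 mm above the wrench's origin; the handle is 60 mm along the wrench's x axis, 40 mm high and 22 mm along y, the way to close the fingers.
- pin_a (a point): Tip of the wrench's pin on its +x side. Both pins are 5 mm across with tapered tips and point down from the disc, 23 mm either side of the centre on the wrench's x axis; tips 10 mm below the disc and 6 mm above the wrench's origin, so the pilot enters the ring's bore before the pins reach the ring and centres the wrench.
- pin_b (a point): Tip of the wrench's pin on its -x side. With both pins resting on the ring's face the wrench's origin is 46 mm above the cell's; with both pins fully in holes the disc lies on the ring and it is 36 mm above.
- vial: Glass sample vial with a screw cap and red band, 27 mm across, 72 mm high, loose bystander; origin under its centre.
- beaker: Clear glass beaker, 58 mm across, 70 mm high, loose bystander; origin under its centre.
- tape: Yellow tape roll lying flat, 59 mm across, 19 mm high, loose bystander; origin under its centre.
Things that resemble listed ones, but are neither listed nor needed, are in the scene too. Of the things that look like the cell, the larger one is meant.

How it is judged:
By the outcome, as a careful person would: the job done as asked, in the order asked, and still so for the second after the job is handed in, with the robot touching nothing.
It also fails if it takes over 69 s, if anything falls off the work surface, if the arm or the gripper's body presses on something with over 40 N, if the wrist force passes 120 N, or if a joint passes its speed limit or range.

ROBOT

A 7-joint arm with a two-finger parallel gripper is mounted at the origin on a cart in front of the work surface, level with it; the furniture and walls round the work are solid. World frame = base frame: x ahead of the robot, y to its left, z up, the work surface at z = 0. Lengths are in mm, angles in rad, forces in N, time in s.
With the tool pointing down it reaches from about 400 to 850 mm from the base axis. Payload 4.4 kg.
Tool frame: the origin (TCP) lies at the very end of the fingers, on their centre line; the grasp point (between the pads) lies 19 mm behind it; z points along the fingers, y is the line along which they close (so a half turn about z gives the same grasp; the last joint's range is limited). The gripper opens to 94 mm and grips with 3 to 60 N. Pads are 16 mm wide; open, the fingers measure 119 mm over their backs; the gripper's body (75 mm by 177 mm) begins 78 mm behind the grasp point.
Start: joints at [1.18, 0.628, 0.038, 1.517, -0.027, 0.996, -0.02], TCP at [207.457, -616.019, 178.978] pointing down, gripper open.
Joint ranges: [-3.06, 3.06], [-0.37, 2.12], [-1.25, 1.32], [0.18, 2.47], [-1.1, 4.24], [0.23, 1.98], [-2.94, 2.94]. Speed limits (rad/s): [2.57, 2.57, 3.14, 3.14, 3.14, 3.14, 3.14].

INTERFACE

Orientations are given as a rotation vector (axis times angle).
In Python, from plant import bot gives the robot as it stands.
- The arm moves only by the tool play_rows, never from a script. Its argument "increments" is text: rows parted by semicolons, each of 6 numbers parted by spaces: the shift along the tool's x, y, z normalised to -1 to 1, where 1 is 0.3 m, then the turn, a rotation vector about the tool's x, y, z normalised to -1 to 1, where 1 is 2 pi rad. A call has 1 to 10 rows; each row is the pose to reach, as a shift and turn from the pose commanded when the call began, along the tool's axes at that moment, turning the shorter way round; what a row does not reach only later rows make up. A row lasts 1/12 s, in which the tool goes at most 41.7 mm and 7.16 degrees, less where a joint would pass 70% of its speed; a pose out of reach is approached as far as the arm can. A call with a number of a shift or a turn outside -1 to 1 is refused whole. A call with a gripper value outside its range is refused whole. "hand" is the opening in per cent of the stroke, from 0 (shut) to 100 (fully open), set as the call begins (left out, the last holds). The fingers move at their own pace and stop on an object; the grip force is fixed at half the most. Time passes only in rows, so rows that repeat a pose let the fingers close. It gives the time, the measured TCP pose, the force, the opening and the grip force at its end, in the units of the state.
- bot.read_state(): the state, without advancing time (a new reading comes with each control period).
- bot.read_camera(name): name is "side" or "top" or "wrist"; returns a dict with "color" (420x560x3 uint8, red, green, blue), "fx", "fy", "cx", "cy" (pixels), "dist_coeffs" ([k1, k2, p1, p2, k3] as OpenCV has them; the pictures are not rectified), "rvec" (rotation vector, rad) and "tvec" (3), from world to camera coordinates, as OpenCV has them; the wrist camera has in their place "T_tool_cam" (4x4, takes a point from camera to tool coordinates, whose origin is the TCP and whose axes are the flange's). Camera axes: x right, y down, z forward; pixel columns grow to the right and rows downward; lengths in mm; the calibration is good to about 2 mm. A picture is of the moment at which its call begins: read the wrist's pose just before it. There is no depth.
- bot.close_job(): hands the job in; it is judged then, once.
Trained networks look in the newest picture that a camera, given by its name, has taken for a name from the list of things; names that differ only in an ending like _2 or _b are one class to them, and where a whole thing is asked for, a point or a joint stands for the part that bears it (a point fixed in the world has none). Each returns a list of dicts, best first, with "p" (0 to 1); they miss things now and then, are a little off and sometimes report something else, mostly with a low value. They report only what shows in the picture. A call takes as long as a camera call. They do not tell look-alikes from the thing itself.
- bot.boxes_of(camera, query): "point" ([column, row] in pixels, amid what is visible of it).
The state is a dict: "time_s": time; "qpos": joint angles; "qd": joint speeds; "effort": joint torques, N m; "tool_pos": TCP position; "tool_rot": TCP orientation; "ft_force": force on the tool from outside, world axes, zero at the start; "moment": the same for the moment, N m; "gripper_width": finger opening in mm; "gripper_force": force on a finger pad.
Only numpy, scipy, OpenCV 4.12 (cv2) and the standard library are available. Lean on these libraries where they do the work, as an engineer would, in place of code of your own. Each camera call takes 0.05 s, during which the arm holds its last target. There are 200 camera calls.

## Working session

There is one attempt and no reset: what is moved stays moved. The work goes in short steps, Python scripts to look and compute and a tool call to move; the robot and the scene stay as the last step left them, time stands still between calls to the robot, and variables do not carry over. Pictures are saved under pics/ and viewed, at most 10 in all, crops included, and the job is handed in when it is done.

Besides the shell and the picture viewer there is one more tool, called after "Call:" by a JSON object that holds its "method" and its "body", one argument or row to a line. play_rows: Moves the arm, as the interface text tells. Its arguments: {"type":"object","properties":{"increments":{"type":"string"},"hand":{"type":"number"}},"required":["increments"]}

```bash
mkdir -p pics
cat > h.py <<'E'
import numpy as np, cv2
from scipy.spatial.transform import Rotation as R
from plant import bot
def pose():
    s=bot.read_state(); T=np.eye(4); T[:3,:3]=R.from_rotvec(s['tool_rot']).as_matrix(); T[:3,3]=s['tool_pos']; return T
def cam(name):
    T=pose(); c=bot.read_camera(name); K=np.array([[c['fx'],0,c['cx']],[0,c['fy'],c['cy']],[0,0,1.]])
    if name=='wrist': M=T@np.array(c['T_tool_cam'])
    else:
        M=np.eye(4); Rr=cv2.Rodrigues(np.array(c['rvec'],float))[0]; M[:3,:3]=Rr.T; M[:3,3]=-Rr.T@np.array(c['tvec'],float).ravel()
    return dict(im=c['color'],K=K,d=np.array(c['dist_coeffs'],float),M=M)
def ray(c,uv,z):
    p=cv2.undistortPoints(np.array([[uv]],float),c['K'],c['d'])[0,0]
    v=c['M'][:3,:3]@[p[0],p[1],1]; o=c['M'][:3,3]; return o+v*(z-o[2])/v[2]
def proj(c,P):
    W=np.linalg.inv(c['M']); return cv2.projectPoints(np.atleast_2d(np.array(P,float)),cv2.Rodrigues(W[:3,:3])[0],W[:3,3],c['K'],c['d'])[0][:,0]
def save(c,n,box=None,s=1):
    im=c['im'][:,:,::-1]
    if box: im=im[box[1]:box[3],box[0]:box[2]]
    cv2.imwrite('pics/'+n+'.png',cv2.resize(im,None,fx=s,fy=s,interpolation=cv2.INTER_CUBIC))
def inc(T0,pos,Rm=None):
    d=T0[:3,:3].T@(np.array(pos)-T0[:3,3])/300
    r=np.zeros(3) if Rm is None else R.from_matrix(T0[:3,:3].T@Rm).as_rotvec()/(2*np.pi)
    return np.round(np.r_[d,r],4)
E
python3 - <<'E'
from h import *
s=bot.read_state(); print(s['time_s'],s['gripper_width'],pose().round(3))
H=dict(cell=20,stand=20,wrench=60,grip=77,ring_face=52,vial=36,beaker=35,tape=19)
cs={}
for n in('top','side'):
    c=cam(n); cs[n]=c; print(n,c['M'][:3,3].round())
    for q,z in H.items():
        for b in bot.boxes_of(n,q)[:4]: print(q,np.round(b['point']),round(b['p'],2),ray(c,b['point'],z).round()[:2])
import cv2
cv2.imwrite('pics/top.png',cs['top']['im'][:,:,::-1]);cv2.imwrite('pics/side.png',cs['side']['im'][:,:,::-1])
E
```

```text
0.0 94.22985019995983 [[ 9.48000e-01  3.19000e-01 -1.00000e-03  2.07227e+02]
 [ 3.19000e-01 -9.48000e-01  2.00000e-03 -6.15349e+02]
 [-0.00000e+00 -2.00000e-03 -1.00000e+00  1.78095e+02]
 [ 0.00000e+00  0.00000e+00  0.00000e+00  1.00000e+00]]
top [391. 199. 924.]
cell [335. 203.] 0.68 [566. 137.]
cell [261. 248.] 0.61 [479. 280.]
cell [304. 164.] 0.46 [645. 195.]
stand [402. 234.] 0.79 [502.   9.]
stand [419. 223.] 0.74 [524. -25.]
wrench [418. 224.] 0.58 [515. -13.]
grip [419. 224.] 0.93 [513.  -9.]
ring_face [260. 244.] 0.96 [484. 278.]
ring_face [335. 207.] 0.75 [551. 140.]
ring_face [322. 266.] 0.19 [443. 166.]
vial [303. 164.] 0.77 [640. 198.]
beaker [190. 172.] 0.9 [629. 419.]
tape [317. 270.] 0.68 [438. 175.]
tape [418. 224.] 0.5 [523. -22.]
tape [262. 245.] 0.48 [485. 278.]
side [222. 773. 619.]
cell [289. 206.] 0.9 [563. 132.]
cell [288. 261.] 0.87 [485. 282.]
stand [328. 183.] 0.82 [519.   8.]
wrench [334. 165.] 0.64 [518. -15.]
grip [331. 171.] 0.8 [505.  36.]
ring_face [288. 204.] 0.73 [550. 159.]
ring_face [288. 263.] 0.57 [469. 312.]
ring_face [289. 252.] 0.34 [479. 286.]
vial [242. 208.] 0.57 [641. 201.]
beaker [184. 273.] 0.65 [637. 412.]
tape [332. 235.] 0.76 [439. 170.]
```

View pics/top.png

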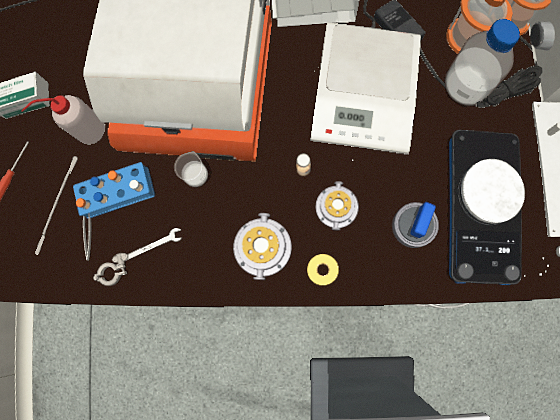

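View pics/side.png

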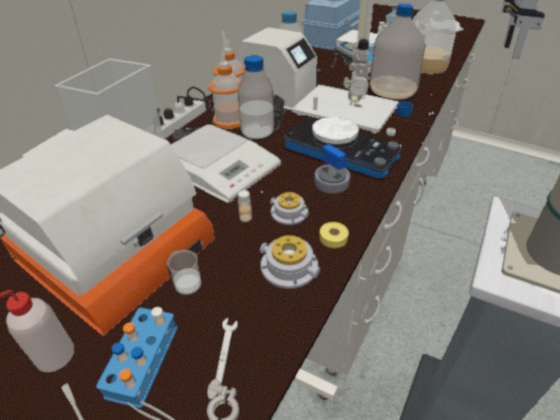

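The top picture shows the larger cell with its brass ring at (261,246) and a smaller look-alike at (337,205). The wrench in its grey stand is at (418,224), with the blue handle running from about (414,235) to (432,205). The tape is at (322,269), the vial at (303,164) and the beaker at (191,170).

What could be mistaken:
- **Cell:** (261,246) is larger and (337,205) smaller, so I choose (261,246).
- **Wrench:** (418,224) has the blue handle. The open-end spanner at (150,245), the blue tube rack at (112,190) and the blue caps don't fit. I choose (418,224).

Next is one close crop to check this.

Run:
```python
from h import *
c=cam('top'); save(c,'crop',(210,150,470,310),3)
im=c['im'].astype(int); m=((im[...,2]>120)&(im[...,2]-im[...,0]>80)).astype(np.uint8); m[:, :380]=0; m[:, 445:]=0; m[:190]=0;m[260:]=0
ys,xs=np.nonzero(m); r=cv2.minAreaRect(np.c_[xs,ys].astype(np.float32)); b=cv2.boxPoints(r); print(r,[ray(c,p,97).round()[:2] for p in b])
print(inc(pose(),[513,-9,330],R.from_euler('z',150,degrees=True).as_matrix()@np.diag([1,-1,-1])))
```

```text
((424.46575927734375, 218.4246826171875), (11.938197135925293, 32.771522521972656), 20.556045532226562) [array([497.,   6.]), array([552., -18.]), array([544., -38.]), array([489., -14.])]
[ 1.611  -1.5926 -0.5034  0.      0.     -0.365 ]
```

View pics/crop.png

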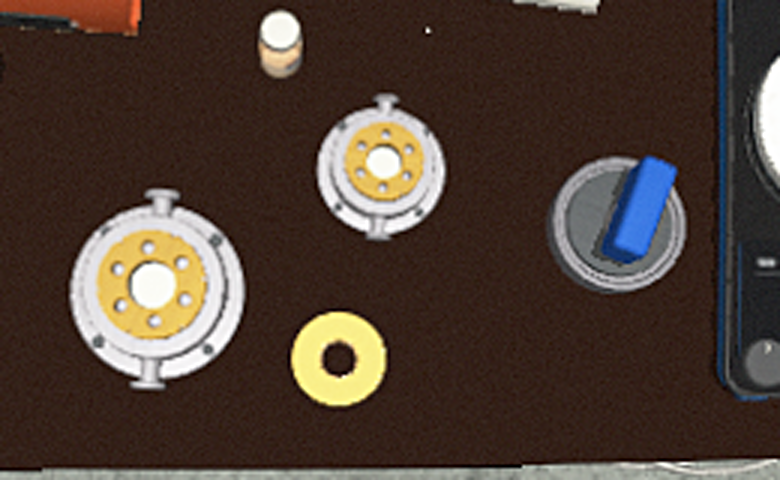

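The crop confirms the choice: the larger cell's ring is at crop (152,285) with six visible holes, the small cell is the decoy, and the blue-handled wrench is at (640,210). Moving over the wrench.

Call:
{"method": "play_rows", "body": {
  "increments": "1 -0.98 -0.4 0 0 -0.19;1 -0.98 -0.4 0 0 -0.19;1 -0.98 -0.4 0 0 -0.19;1 -0.98 -0.4 0 0 -0.19;1 -0.98 -0.4 0 0 -0.19;1 -0.98 -0.4 0 0 -0.19;1 -0.98 -0.4 0 0 -0.19;1 -0.98 -0.4 0 0 -0.19;1 -0.98 -0.4 0 0 -0.19;1 -0.98 -0.4 0 0 -0.19",
  "hand": 100
}}

```text
time_s: 1.78
tool_pos: [389.6, -257.2, 294.3]
tool_rot: [2.272, 2.168, -0.0]
ft_force: [0.7, -1.2, 0.3]
gripper_width: 93.9
gripper_force: 0.0
```

Run:
```python
from h import *
print(bot.read_state()['qpos'],pose()[:3,3])
print(inc(pose(),[517,-13,300],R.from_euler('z',156.4,degrees=True).as_matrix()@np.diag([1,-1,-1])))
c=cam('wrist'); print(c['M'].round(2), bot.read_camera('wrist')['T_tool_cam'])
```

```text
[ 0.80658925  0.25001481 -0.3605069   1.82857672  0.09963313  1.07973927
  0.36272566] [ 389.61285816 -257.18960437  294.33678542]
[ 8.329e-01  3.862e-01 -1.930e-02  0.000e+00  2.000e-04 -1.919e-01]
[[ 1.0000e+00 -4.0000e-02 -1.0000e-02  3.9191e+02]
 [-5.0000e-02 -9.7000e-01 -2.5000e-01 -1.8438e+02]
 [ 0.0000e+00  2.5000e-01 -9.7000e-01  4.9959e+02]
 [ 0.0000e+00  0.0000e+00  0.0000e+00  1.0000e+00]] [[ 6.33247360e-04 -9.67161120e-01 -2.54163270e-01  7.27039805e+01]
 [ 9.99999788e-01  5.73181922e-04  3.10382991e-04 -9.97302419e-01]
 [-1.54508569e-04 -2.54163412e-01  9.67161277e-01 -2.05314291e+02]
 [ 0.00000000e+00  0.00000000e+00  0.00000000e+00  1.00000000e+00]]
```

Call:
{"method": "play_rows", "body": {
  "increments": "0.833 0.386 -0.02 0 0 -0.192;0.833 0.386 -0.02 0 0 -0.192;0.833 0.386 -0.02 0 0 -0.192;0.833 0.386 -0.02 0 0 -0.192;0.833 0.386 -0.02 0 0 -0.192;0.833 0.386 -0.02 0 0 -0.192;0.833 0.386 -0.02 0 0 -0.192;0.833 0.386 -0.02 0 0 -0.192;0.833 0.386 -0.02 0 0 -0.192;0.833 0.386 -0.02 0 0 -0.192"
}}

```text
time_s: 2.72
tool_pos: [518.0, -15.6, 299.0]
tool_rot: [-0.641, -3.075, 0.0]
ft_force: [0.8, 0.3, -0.8]
gripper_width: 94.2
gripper_force: 0.0
```

Run:
```python
from h import *
print(bot.read_state()['qpos'].round(2) if hasattr(bot.read_state()['qpos'],'round') else bot.read_state()['qpos'],pose().round(3))
c=cam('wrist'); save(c,'w1')
print(bot.boxes_of('wrist','grip'),bot.boxes_of('wrist','stand'))
im=c['im'].astype(int); m=((im[...,2]>100)&(im[...,2]-im[...,0]>70)).astype(np.uint8)
n,l,st,ce=cv2.connectedComponentsWithStats(m); k=1+st[1:,4].argmax(); ys,xs=np.nonzero(l==k)
r=cv2.minAreaRect(np.c_[xs,ys].astype(np.float32)); b=cv2.boxPoints(r); print(r); P=[ray(c,p,97)[:2] for p in b]; print(np.round(P,1),np.mean(P,0))
```

```text
[ 0.48  0.38 -0.72  1.69  0.27  1.17  0.85] [[-9.17000e-01  3.99000e-01 -1.00000e-03  5.17985e+02]
 [ 3.99000e-01  9.17000e-01 -0.00000e+00 -1.56250e+01]
 [ 0.00000e+00 -0.00000e+00 -1.00000e+00  2.99035e+02]
 [ 0.00000e+00  0.00000e+00  0.00000e+00  1.00000e+00]]
[{'point': [276.6, 182.0], 'p': 0.78}] [{'point': [259.2, 156.4], 'p': 0.92}]
((274.9999694824219, 183.99998474121094), (47.99999237060547, 15.999998092651367), 90.0)
[[487.4 -15. ]
 [495.2   3.1]
 [551.3 -20.9]
 [543.2 -39.6]] [519.26416711 -18.11936099]
```

View pics/w1.png

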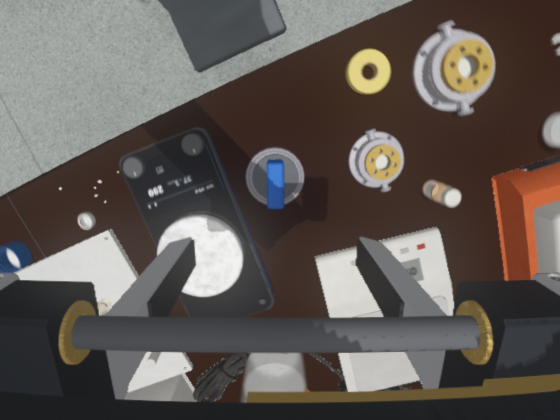

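The wrist picture shows the wrench handle at (275,184), aligned with the tool axis. The large cell is at (455,68), the decoy at (376,160), and the scale is next to the stand. I'll close to half opening to clear the scale, then descend.

Call:
{"method": "play_rows", "body": {
  "increments": "-0.007 -0.006 0.4 0 0 0;-0.007 -0.006 0.4 0 0 0;-0.007 -0.006 0.4 0 0 0;-0.007 -0.006 0.5 0 0 0;-0.007 -0.006 0.6 0 0 0;-0.007 -0.006 0.7 0 0 0;-0.007 -0.006 0.76 0 0 0;-0.007 -0.006 0.793 0 0 0;-0.007 -0.006 0.793 0 0 0;-0.007 -0.006 0.793 0 0 0",
  "hand": 55
}}

```text
time_s: 3.7
tool_pos: [519.4, -18.0, 61.9]
tool_rot: [0.652, 3.073, -0.0]
ft_force: [-0.2, 1.0, -0.2]
gripper_width: 51.7
gripper_force: 0.0
```

Call:
{"method": "play_rows", "body": {
  "increments": "0 0 0 0 0 0;0 0 0 0 0 0;0 0 0 0 0 0;0 0 0 0 0 0;0 0 0 0 0 0;0 0 0 0 0 0;0 0 0 0 0 0;0 0 0 0 0 0",
  "hand": 0
}}

```text
time_s: 4.37
tool_pos: [519.8, -17.5, 62.0]
tool_rot: [0.649, 3.072, 0.001]
ft_force: [0.5, 1.3, 4.6]
gripper_width: 21.7
gripper_force: 30.0
```

Call:
{"method": "play_rows", "body": {
  "increments": "0 0 -0.03 0 0 0;0 0 -0.1 0 0 0;0 0 -0.2 0 0 0;0 0 -0.3 0 0 0;0 0 -0.36 0 0 0;0 0 -0.39 0 0 0;0 0 -0.39 0 0 0"
}}

```text
time_s: 4.95
tool_pos: [519.7, -18.2, 180.1]
tool_rot: [0.65, 3.071, -0.0]
ft_force: [0.1, 0.5, -3.1]
gripper_width: 21.2
gripper_force: 30.0
```

Call:
{"method": "play_rows", "body": {
  "increments": "0.013 0.04 0 0 0 0.005;0.04 0.12 0 0 0 0.014;0.07 0.21 0 0 0 0.026;0.1 0.3 0 0 0 0.04;0.13 0.4 0 0 0 0.05;0.16 0.5 0 0 0 0.06;0.19 0.58 0 0 0 0.07;0.22 0.65 0 0 0 0.08;0.23 0.69 0 0 0 0.084;0.23 0.696 0 0 0 0.085"
}}

```text
time_s: 5.78
tool_pos: [538.7, 204.3, 176.8]
tool_rot: [-1.431, -2.793, 0.001]
ft_force: [0.1, -0.2, -2.7]
gripper_width: 21.6
gripper_force: 30.0
```

Run:
```python
from h import *
s=bot.read_state();print(s['time_s'],s['gripper_width'],s['ft_force'],np.round(s['qpos'],2),pose().round(3))
c=cam('wrist'); save(c,'w2'); np.save('w2.npy',c,allow_pickle=True)
for q in('ring_face','cell'): print(q,[(b['point'],b['p'],ray(c,b['point'],52).round(1)) for b in bot.boxes_of('wrist',q)])
```

```text
5.7833 21.5893226692786 [ 0.10487574 -0.18853132 -2.67665517] [-0.09  0.56 -0.5   1.72  0.32  0.94 -0.09] [[-5.84000e-01  8.11000e-01 -3.00000e-03  5.38655e+02]
 [ 8.11000e-01  5.84000e-01  1.00000e-03  2.04310e+02]
 [ 3.00000e-03 -2.00000e-03 -1.00000e+00  1.76752e+02]
 [ 0.00000e+00  0.00000e+00  0.00000e+00  1.00000e+00]]
ring_face [([278.8, 106.0], 0.77, array([488.4, 277.1,  52. ])), ([227.3, 237.9], 0.72, array([522.8, 136.6,  52. ]))]
cell [([228.9, 240.1], 0.71, array([525.6, 135.5,  52. ])), ([273.7, 101.8], 0.63, array([482.1, 277.4,  52. ]))]
```

View pics/w2.png

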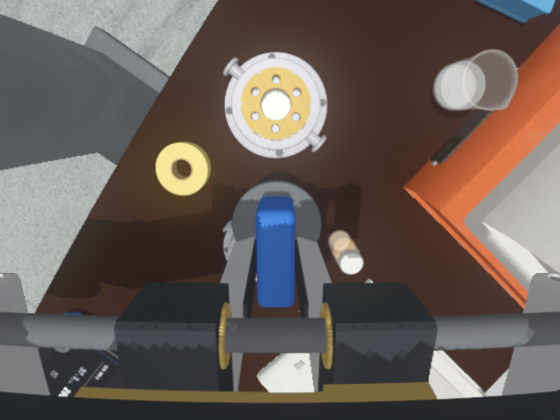

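The wrist picture shows the large cell's ring centred at about (276,104), with holes near (276,79), (297,93), (297,117), (275,128), (254,117) and (254,92). The wrench is held squarely. Next I fit the ring centre and hole angle.

Run:
```python
from h import *
from scipy.optimize import minimize
c=np.load('w2.npy',allow_pickle=True).item()
im=cv2.GaussianBlur(c['im'],(3,3),0).astype(float); 
sat=im[...,0]-im[...,2]   # brass: large
m=(sat>50).astype(np.uint8); m[:60]=0;m[150:]=0;m[:,:225]=0;m[:,330:]=0
cn,_=cv2.findContours(m,cv2.RETR_EXTERNAL,cv2.CHAIN_APPROX_NONE); cn=max(cn,key=cv2.contourArea)
P=np.array([ray(c,p[0],52)[:2] for p in cn.astype(float)])
f=lambda v:np.sum(np.abs(np.hypot(*(P-v[:2]).T)-v[2])); r=minimize(f,[485,278,34],method='Nelder-Mead').x; print('ring',r)
smp=lambda X,Y:cv2.remap(sat.astype(np.float32),*(proj(c,np.c_[X,Y,np.full(len(X),52.)]).astype(np.float32).T.reshape(2,-1,1)),cv2.INTER_CUBIC).ravel()
dx,dy=np.meshgrid(np.arange(-3,3.1,1),np.arange(-3,3.1,1)); k=np.hypot(dx,dy)<=3; dx,dy=dx[k],dy[k]
def score(v):
    a=np.radians(v[2])+np.arange(6)*np.pi/3
    X=(v[0]+23*np.cos(a))[:,None]+dx; Y=(v[1]+23*np.sin(a))[:,None]+dy
    return smp(X.ravel(),Y.ravel()).mean()
S=[(score([r[0],r[1],t]),t) for t in range(-30,30,2)]; t=min(S)[1]; print(min(S),max(S))
o=minimize(score,[r[0],r[1],t],method='Nelder-Mead',options=dict(initial_simplex=[[r[0],r[1],t],[r[0]+2,r[1],t],[r[0],r[1]+2,t],[r[0],r[1],t+5]])); print('holes',o.x,o.fun)
T=pose(); print('tool x ang',np.degrees(np.arctan2(T[1,0],T[0,0])))
```

```text
ring [484.41771977 276.81749704  33.22774834]
(np.float32(4.579364), 4) (np.float32(102.91065), 28)
holes [484.6399286  276.58423347   4.83070585] 3.5659565925598145
tool x ang 125.53181072055655
```

Call:
{"method": "play_rows", "body": {
  "increments": "0.03 -0.005 0.02 0 0 0.002;0.09 -0.005 0.05 0 0 0.002;0.15 -0.005 0.08 0 0 0.002;0.21 -0.005 0.11 0 0 0.002;0.27 -0.005 0.14 0 0 0.002;0.3 -0.005 0.16 0 0 0.002;0.301 -0.005 0.18 0 0 0.002;0.301 -0.005 0.2 0 0 0.002;0.301 -0.005 0.2 0 0 0.002;0.301 -0.005 0.2 0 0 0.002"
}}

```text
time_s: 6.77
tool_pos: [487.7, 271.6, 118.2]
tool_rot: [1.458, 2.782, -0.002]
ft_force: [1.0, -0.5, -2.6]
gripper_width: 21.5
gripper_force: 30.0
```

Run:
```python
from h import *
T=pose();s=bot.read_state();print(s['time_s'],s['ft_force'],s['moment'],T.round(3),np.degrees(np.arctan2(T[1,0],T[0,0])))
print(inc(T,[484.5,276.7,113],R.from_euler('z',124.8,degrees=True).as_matrix()@np.diag([1,-1,-1])))
c=cam('side')
save(c,'s1',(220,150,380,290),4)
```

```text
6.7667 [ 1.00205218 -0.45112805 -2.61695781] [-0.0074884  -0.15458244  0.00636906] [[-5.69000e-01  8.22000e-01 -0.00000e+00  4.87705e+02]
 [ 8.22000e-01  5.69000e-01 -1.00000e-03  2.71640e+02]
 [-1.00000e-03 -1.00000e-03 -1.00000e+00  1.18213e+02]
 [ 0.00000e+00  0.00000e+00  0.00000e+00  1.00000e+00]] 124.67036630148792
[ 0.02    0.0008  0.0174 -0.0001  0.0002 -0.0004]
```

View pics/s1.png

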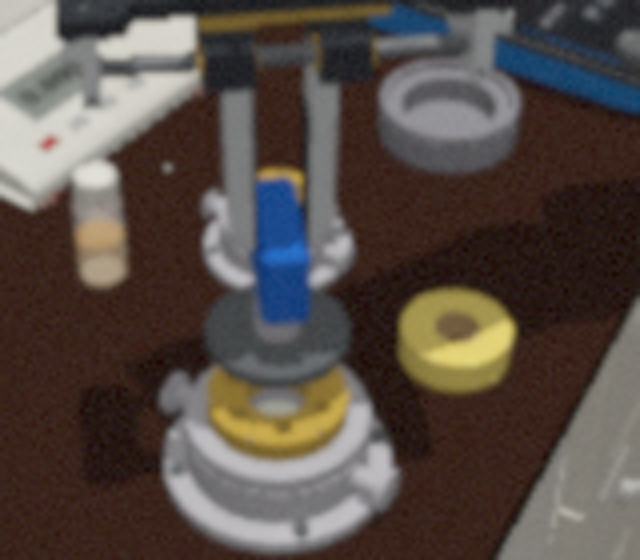

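The side crop shows the wrench hanging just above the brass ring, slightly behind its centre. A small correction forward comes first, then a slow descent with the pilot leading.

Call:
{"method": "play_rows", "body": {
  "increments": "0.02 0.001 0 0 0 0;0.02 0.001 0.005 0 0 0;0.02 0.001 0.01 0 0 0;0.02 0.001 0.015 0 0 0;0.02 0.001 0.02 0 0 0;0.02 0.001 0.025 0 0 0;0.02 0.001 0.03 0 0 0;0.02 0.001 0.035 0 0 0;0.02 0.001 0.04 0 0 0;0.02 0.001 0.04 0 0 0"
}}

```text
time_s: 7.65
tool_pos: [483.4, 278.4, 106.2]
tool_rot: [-1.455, -2.784, 0.001]
ft_force: [0.4, -0.8, -1.8]
gripper_width: 21.2
gripper_force: 30.0
```

```bash
cat > st.py <<'E'
from h import *
T=pose();s=bot.read_state();print(round(s['time_s'],2),'F',np.round(s['ft_force'],2),'M',np.round(s['moment'],3),'p',T[:3,3].round(2),'ang',np.degrees(np.arctan2(T[1,0],T[0,0])).round(2),'tilt',T[2,:2].round(4),'q',np.round(s['qpos'],2),'g',round(s['gripper_width'],2))
E
python3 st.py
```

```text
7.65 F [ 0.42 -0.76 -1.81] M [-0.001 -0.117 -0.067] p [483.39 278.44 106.17] ang 124.81 tilt [-0.0001 -0.0006] q [-0.28  0.62 -0.45  1.84  0.38  0.76 -0.33] g 21.24
```

Call:
{"method": "play_rows", "body": {
  "increments": "-0.004 0 0 0 0 0;-0.004 0 0.003 0 0 0;-0.004 0 0.006 0 0 0;-0.004 0 0.009 0 0 0;-0.004 0 0.009 0 0 0"
}}

```text
time_s: 8.07
tool_pos: [484.2, 277.6, 103.7]
tool_rot: [-1.455, -2.784, 0.0]
ft_force: [0.5, 0.4, -2.5]
gripper_width: 21.6
gripper_force: 30.0
```

```bash
python3 st.py
```

```text
8.07 F [ 0.49  0.37 -2.54] M [ 0.002 -0.126 -0.018] p [484.17 277.57 103.68] ang 124.81 tilt [-0.     -0.0002] q [-0.28  0.63 -0.45  1.84  0.38  0.75 -0.33] g 21.58
```

Call:
{"method": "play_rows", "body": {
  "increments": "-0.002 0 0.003 0 0 0;-0.002 0 0.006 0 0 0;-0.002 0 0.009 0 0 0;-0.002 0 0.009 0 0 0"
}}

```text
time_s: 8.4
tool_pos: [484.5, 277.7, 101.1]
tool_rot: [-1.455, -2.784, -0.001]
ft_force: [-0.4, 1.2, -2.4]
gripper_width: 21.6
gripper_force: 30.0
```

```bash
python3 st.py
```

```text
8.4 F [-0.39  1.17 -2.35] M [ 0.392 -0.067 -0.021] p [484.53 277.71 101.11] ang 124.83 tilt [0.0006 0.0005] q [-0.28  0.63 -0.45  1.85  0.38  0.75 -0.33] g 21.65
```

Call:
{"method": "play_rows", "body": {
  "increments": "0 0 0.003 0 0 0;0 0 0.006 0 0 0;0 0 0.006 0 0 0"
}}

```text
time_s: 8.65
tool_pos: [484.5, 277.6, 99.2]
tool_rot: [-1.455, -2.784, -0.001]
ft_force: [-0.3, 1.0, -1.4]
gripper_width: 21.9
gripper_force: 30.0
```

```bash
python3 st.py
```

```text
8.65 F [-0.27  0.96 -1.38] M [0.492 0.013 0.033] p [484.52 277.59  99.22] ang 124.82 tilt [0.0005 0.0004] q [-0.28  0.63 -0.44  1.85  0.38  0.74 -0.33] g 21.87
```

Call:
{"method": "play_rows", "body": {
  "increments": "0 0 0.003 0 0 0;0 0 0.006 0 0 0;0 0 0.006 0 0 0"
}}

```text
time_s: 8.9
tool_pos: [484.6, 277.5, 97.4]
tool_rot: [-1.455, -2.784, -0.001]
ft_force: [-0.4, 1.8, -2.4]
gripper_width: 21.3
gripper_force: 30.0
```

```bash
python3 st.py
```

```text
8.9 F [-0.42  1.83 -2.37] M [ 0.583  0.04  -0.03 ] p [484.57 277.52  97.45] ang 124.82 tilt [0.0004 0.0003] q [-0.28  0.64 -0.44  1.85  0.39  0.74 -0.33] g 21.33
```

Call:
{"method": "play_rows", "body": {
  "increments": "0.002 0.001 0.002 0 0 0;0.002 0.001 0.005 0 0 0;0.002 0.001 0.008 0 0 0;0.002 0.001 0.01 0 0 0;0.002 0.001 0.01 0 0 0"
}}

```text
time_s: 9.32
tool_pos: [484.5, 277.9, 94.4]
tool_rot: [-1.455, -2.784, -0.0]
ft_force: [-0.5, 1.7, -1.6]
gripper_width: 21.5
gripper_force: 30.0
```

```bash
python3 st.py
```

```text
9.32 F [-0.46  1.65 -1.59] M [0.575 0.031 0.029] p [484.47 277.88  94.4 ] ang 124.81 tilt [0.0001 0.    ] q [-0.29  0.64 -0.44  1.85  0.39  0.73 -0.33] g 21.47
```

Call:
{"method": "play_rows", "body": {
  "increments": "0.001 0.001 0.003 0 0 0;0.001 0.001 0.003 0 0 0.005;0.001 0.001 0.003 0 0 0.012;0.001 0.001 0.003 0 0 0.019;0.001 0.001 0.003 0 0 0.026;0.001 0.001 0.003 0 0 0.033;0.001 0.001 0.003 0 0 0.04;0.001 0.001 0.003 0 0 0.047;0.001 0.001 0.003 0 0 0.054;0.001 0.001 0.003 0 0 0.06"
}}

```text
time_s: 10.15
tool_pos: [484.1, 278.1, 93.4]
tool_rot: [-1.954, -2.459, 0.001]
ft_force: [-1.4, 2.1, -3.5]
gripper_width: 21.7
gripper_force: 30.0
```

```bash
python3 st.py
```

```text
10.15 F [-1.39  2.05 -3.53] M [0.484 0.218 0.167] p [484.07 278.14  93.38] ang 103.06 tilt [-0.0003 -0.0008] q [-0.36  0.63 -0.33  1.85  0.3   0.71 -0.63] g 21.72
```

Call:
{"method": "play_rows", "body": {
  "increments": "0 0 0 0 0 0.004;0 0 0 0 0 0.008;0 0 0 0 0 0.012;0 0 0 0 0 0.016;0 0 0 0 0 0.016"
}}

```text
time_s: 10.57
tool_pos: [484.2, 278.2, 93.5]
tool_rot: [-2.074, -2.359, 0.001]
ft_force: [-1.1, 2.4, -5.2]
gripper_width: 21.6
gripper_force: 30.0
```

```bash
python3 st.py
```

```text
10.57 F [-1.08  2.41 -5.24] M [0.55  0.356 0.159] p [484.19 278.18  93.46] ang 97.36 tilt [-0.0002 -0.0006] q [-0.37  0.62 -0.3   1.85  0.27  0.7  -0.7 ] g 21.64
```

Call:
{"method": "play_rows", "body": {
  "increments": "0 0 0 0 0 0.004;0 0 0 0 0 0.008;0 0 0 0 0 0.011;0 0 0 0 0 0.011"
}}

```text
time_s: 10.9
tool_pos: [484.2, 278.2, 93.5]
tool_rot: [-2.154, -2.287, 0.001]
ft_force: [-1.7, 1.9, -4.4]
gripper_width: 21.9
gripper_force: 30.0
```

```bash
python3 st.py
```

```text
10.9 F [-1.65  1.87 -4.37] M [0.639 0.526 0.191] p [484.22 278.24  93.49] ang 93.42 tilt [-0.0002 -0.0005] q [-0.39  0.62 -0.28  1.85  0.26  0.7  -0.76] g 21.89
```

Call:
{"method": "play_rows", "body": {
  "increments": "0 0 0 0 0 0.003;0 0 0 0 0 0.006;0 0 0 0 0 0.009;0 0 0 0 0 0.009"
}}

```text
time_s: 11.23
tool_pos: [484.3, 278.2, 93.5]
tool_rot: [-2.218, -2.225, 0.001]
ft_force: [-2.3, 3.1, -6.6]
gripper_width: 21.6
gripper_force: 30.0
```

```bash
python3 st.py
```

```text
11.23 F [-2.33  3.12 -6.64] M [0.678 0.606 0.237] p [484.32 278.23  93.52] ang 90.17 tilt [-0.0002 -0.0004] q [-0.4   0.62 -0.27  1.85  0.24  0.7  -0.8 ] g 21.6
```

Call:
{"method": "play_rows", "body": {
  "increments": "0.0015 -0.0015 0.001 0 0 0.003;0.0015 -0.0015 0.001 0 0 0.006;0.0015 -0.0015 0.001 0 0 0.009;0.0015 -0.0015 0.001 0 0 0.009"
}}

```text
time_s: 11.57
tool_pos: [484.2, 278.6, 93.5]
tool_rot: [2.28, 2.161, 0.0]
ft_force: [-1.8, 1.4, -3.3]
gripper_width: 21.5
gripper_force: 30.0
```

```bash
python3 st.py
```

```text
11.57 F [-1.83  1.42 -3.34] M [0.404 0.51  0.151] p [484.25 278.56  93.46] ang 86.92 tilt [-0.0002  0.0003] q [-0.41  0.62 -0.25  1.86  0.23  0.69 -0.84] g 21.52
```

Call:
{"method": "play_rows", "body": {
  "increments": "0 -0.001 0 0 0 0.003;0 -0.001 0 0 0 0.006;0 -0.001 0 0 0 0.009;0 -0.001 0 0 0 0.009"
}}

```text
time_s: 11.9
tool_pos: [484.1, 278.7, 93.4]
tool_rot: [2.34, 2.095, 0.001]
ft_force: [-0.6, 1.4, -4.7]
gripper_width: 21.7
gripper_force: 30.0
```

```bash
python3 st.py
```

```text
11.9 F [-0.64  1.45 -4.7 ] M [0.41  0.284 0.166] p [484.14 278.68  93.44] ang 83.68 tilt [0.0001 0.0006] q [-0.42  0.62 -0.23  1.86  0.21  0.69 -0.89] g 21.71
```

Call:
{"method": "play_rows", "body": {
  "increments": "0 0 0 0 0 0.003;0 0 0 0 0 0.006;0 0 0 0 0 0.009;0 0 0 0 0 0.009"
}}

```text
time_s: 12.23
tool_pos: [484.1, 278.8, 93.4]
tool_rot: [2.398, 2.029, 0.001]
ft_force: [-0.4, 2.1, -4.3]
gripper_width: 21.7
gripper_force: 30.0
```

```bash
python3 st.py
```

```text
12.23 F [-0.42  2.13 -4.26] M [0.416 0.093 0.123] p [484.1  278.78  93.44] ang 80.45 tilt [0.0002 0.0005] q [-0.43  0.62 -0.22  1.86  0.2   0.69 -0.93] g 21.73
```

Call:
{"method": "play_rows", "body": {
  "increments": "0 0 0 0 0 0.003;0 0 0 0 0 0.006;0 0 0 0 0 0.009;0 0 0 0 0 0.009"
}}

```text
time_s: 12.57
tool_pos: [484.1, 278.8, 93.4]
tool_rot: [2.455, 1.96, 0.001]
ft_force: [-0.3, 1.8, -3.4]
gripper_width: 21.5
gripper_force: 30.0
```

```bash
python3 st.py
```

```text
12.57 F [-0.26  1.76 -3.39] M [0.415 0.024 0.172] p [484.08 278.79  93.43] ang 77.21 tilt [0.0003 0.0005] q [-0.44  0.62 -0.2   1.86  0.18  0.69 -0.97] g 21.53
```

Call:
{"method": "play_rows", "body": {
  "increments": "0 0 0 0 0 0.003;0 0 0 0 0 0.006;0 0 0 0 0 0.008;0 0 0 0 0 0.008"
}}

```text
time_s: 12.9
tool_pos: [484.1, 278.9, 93.4]
tool_rot: [2.503, 1.898, 0.001]
ft_force: [0.8, 1.0, -4.7]
gripper_width: 21.6
gripper_force: 30.0
```

```bash
python3 st.py
```

```text
12.9 F [ 0.78  1.04 -4.72] M [ 0.434 -0.125  0.193] p [484.07 278.86  93.45] ang 74.36 tilt [0.0004 0.0005] q [-0.45  0.61 -0.19  1.86  0.17  0.69 -1.01] g 21.62
```

Call:
{"method": "play_rows", "body": {
  "increments": "0 0 0 0 0 0.003;0 0 0 0 0 0.006;0 0 0 0 0 0.006"
}}

```text
time_s: 13.15
tool_pos: [484.1, 278.8, 93.4]
tool_rot: [2.539, 1.85, 0.001]
ft_force: [0.7, 1.5, -4.6]
gripper_width: 21.6
gripper_force: 30.0
```

```bash
python3 st.py
```

```text
13.15 F [ 0.7   1.49 -4.58] M [ 0.512 -0.177  0.23 ] p [484.06 278.83  93.44] ang 72.17 tilt [0.0004 0.0004] q [-0.46  0.61 -0.18  1.86  0.16  0.68 -1.04] g 21.58
```

Call:
{"method": "play_rows", "body": {
  "increments": "0 0 0 0 0 0.003;0 0 0 0 0 0.005;0 0 0 0 0 0.005"
}}

```text
time_s: 13.4
tool_pos: [484.0, 278.8, 93.4]
tool_rot: [2.567, 1.811, 0.001]
ft_force: [0.7, 1.9, -2.7]
gripper_width: 21.1
gripper_force: 30.0
```

```bash
python3 st.py
```

```text
13.4 F [ 0.73  1.93 -2.72] M [ 0.57  -0.245  0.14 ] p [484.03 278.81  93.41] ang 70.39 tilt [0.0003 0.0004] q [-0.46  0.61 -0.17  1.86  0.15  0.68 -1.06] g 21.14
```

Call:
{"method": "play_rows", "body": {
  "increments": "0 0 0 0 0 0.003;0 0 0 0 0 0.005;0 0 0 0 0 0.005"
}}

```text
time_s: 13.65
tool_pos: [484.1, 278.8, 93.5]
tool_rot: [2.595, 1.77, 0.001]
ft_force: [1.2, 1.6, -3.3]
gripper_width: 22.1
gripper_force: 30.0
```

```bash
python3 st.py
```

```text
13.65 F [ 1.16  1.64 -3.34] M [ 0.585 -0.346  0.229] p [484.06 278.83  93.47] ang 68.59 tilt [0.0004 0.0004] q [-0.47  0.61 -0.16  1.86  0.15  0.68 -1.09] g 22.09
```

Call:
{"method": "play_rows", "body": {
  "increments": "0 0 0 0 0 0.003;0 0 0 0 0 0.005;0 0 0 0 0 0.005"
}}

```text
time_s: 13.9
tool_pos: [484.0, 278.8, 93.4]
tool_rot: [2.622, 1.73, 0.001]
ft_force: [1.3, 1.8, -3.4]
gripper_width: 21.6
gripper_force: 30.1
```

```bash
python3 st.py
python3 - <<'E'
from h import *
c=cam('side'); save(c,'s2',(230,180,350,290),5)
E
```

```text
13.9 F [ 1.33  1.81 -3.42] M [ 0.587 -0.36   0.351] p [483.99 278.85  93.43] ang 66.82 tilt [0.0003 0.0004] q [-0.47  0.61 -0.15  1.86  0.14  0.68 -1.11] g 21.58
```

View pics/s2.png

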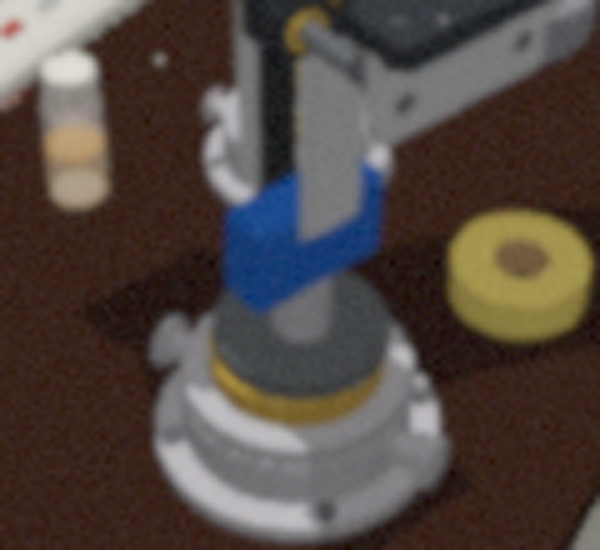

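The side crop shows the disc seated right above the brass ring. The torque has just risen to 0.35 N m. I'll make one more one-degree step to see whether that is the stop.

Call:
{"method": "play_rows", "body": {
  "increments": "0 0 0 0 0 0.0015;0 0 0 0 0 0.003;0 0 0 0 0 0.003"
}}

```text
time_s: 14.2
tool_pos: [483.8, 278.8, 93.4]
tool_rot: [2.638, 1.706, 0.0]
ft_force: [0.6, 2.7, -2.7]
gripper_width: 21.8
gripper_force: 30.3
```

```bash
python3 st.py
```

```text
14.2 F [ 0.58  2.73 -2.66] M [ 0.495 -0.349  0.508] p [483.84 278.8   93.41] ang 65.77 tilt [0.0001 0.0002] q [-0.48  0.61 -0.15  1.86  0.13  0.68 -1.12] g 21.82
```

The torque rose from 0.35 to 0.51 N m over one degree, so this is the stop. I'll back off inside the pin clearance, then lift straight out.

Call:
{"method": "play_rows", "body": {
  "increments": "0 0 0 0 0 -0.004;0 0 0 0 0 -0.009;0 0 0 0 0 -0.01;0 0 0 0 0 -0.01"
}}

```text
time_s: 14.53
tool_pos: [483.9, 278.8, 93.4]
tool_rot: [-2.583, -1.787, -0.0]
ft_force: [1.1, 1.2, -2.3]
gripper_width: 21.8
gripper_force: 30.0
```

```bash
python3 st.py
```

```text
14.53 F [ 1.09  1.17 -2.29] M [ 0.7   -0.296 -0.067] p [483.89 278.78  93.43] ang 69.35 tilt [ 0.0004 -0.0002] q [-0.46  0.61 -0.16  1.86  0.15  0.68 -1.08] g 21.79
```

Call:
{"method": "play_rows", "body": {
  "increments": "0 0 -0.005 0 0 0;0 0 -0.012 0 0 0;0 0 -0.02 0 0 0;0 0 -0.03 0 0 0;0 0 -0.045 0 0 0;0 0 -0.07 0 0 0;0 0 -0.12 0 0 0;0 0 -0.2 0 0 0;0 0 -0.28 0 0 0;0 0 -0.29 0 0 0"
}}

```text
time_s: 15.37
tool_pos: [485.9, 279.7, 184.6]
tool_rot: [2.583, 1.787, 0.01]
ft_force: [0.3, 0.3, -2.3]
gripper_width: 21.8
gripper_force: 30.0
```

```bash
python3 st.py
python3 - <<'E'
from h import *
c=cam('top'); save(c,'t2',(220,150,460,310),3)
print(inc(pose(),[519.7,-18,180],R.from_euler('z',156.5,degrees=True).as_matrix()@np.diag([1,-1,-1])))
E
```

```text
15.37 F [ 0.32  0.26 -2.31] M [ 0.003 -0.22  -0.033] p [485.85 279.69 184.64] ang 69.34 tilt [0.0048 0.0043] q [-0.45  0.49 -0.19  1.77  0.11  0.88 -1.05] g 21.81
[-8.871e-01  4.568e-01  9.100e-03  9.000e-04 -1.000e-04 -2.421e-01]
```

Call:
{"method": "play_rows", "body": {
  "increments": "-0.04 0.02 0.01 0 0 -0.015;-0.12 0.06 0.01 0 0 -0.033;-0.22 0.113 0.01 0 0 -0.052;-0.32 0.165 0.01 0 0 -0.071;-0.42 0.216 0.01 0 0 -0.09;-0.52 0.268 0.01 0 0 -0.109;-0.62 0.32 0.01 0 0 -0.128;-0.72 0.371 0.01 0 0 -0.147;-0.8 0.412 0.01 0 0 -0.166;-0.86 0.443 0.01 0 0 -0.185"
}}

```text
time_s: 16.25
tool_pos: [515.8, -13.5, 175.9]
tool_rot: [-1.173, -2.912, 0.004]
ft_force: [0.9, -0.6, -2.3]
gripper_width: 21.7
gripper_force: 30.0
```

Call:
{"method": "play_rows", "body": {
  "increments": "0 0 0 0 0 -0.018;0 0 0 0 0 -0.036;0 0 0 0 0 -0.05;0 0 0 0 0 -0.057;0 0 0 0 0 -0.057;0 0 0 0 0 -0.057"
}}

```text
time_s: 16.75
tool_pos: [516.2, -10.0, 176.4]
tool_rot: [-0.642, -3.073, 0.001]
ft_force: [0.1, 0.5, -2.5]
gripper_width: 21.7
gripper_force: 30.0
```

```bash
python3 st.py
python3 - <<'E'
from h import *
print(inc(pose(),[519.7,-18,180],R.from_euler('z',156.5,degrees=True).as_matrix()@np.diag([1,-1,-1])))
E
```

```text
16.75 F [ 0.07  0.46 -2.5 ] M [ 0.054 -0.121 -0.005] p [516.23  -9.97 176.38] ang 156.39 tilt [ 0.002  -0.0009] q [ 0.37  0.5  -0.59  1.88  0.35  0.88  0.77] g 21.67
[-0.0213 -0.0199 -0.0121 -0.0001 -0.0003 -0.0003]
```

Call:
{"method": "play_rows", "body": {
  "increments": "-0.021 -0.02 0 0 0 0;-0.021 -0.02 0.03 0 0 0;-0.021 -0.02 0.09 0 0 0;-0.021 -0.02 0.16 0 0 0;-0.021 -0.02 0.23 0 0 0;-0.021 -0.02 0.28 0 0 0;-0.021 -0.02 0.3 0 0 0;-0.021 -0.02 0.3 0 0 0;-0.021 -0.02 0.3 0 0 0"
}}

```text
time_s: 17.5
tool_pos: [520.9, -17.5, 87.3]
tool_rot: [-0.64, -3.076, -0.0]
ft_force: [0.5, -0.2, -2.5]
gripper_width: 21.4
gripper_force: 30.0
```

```bash
python3 st.py
python3 - <<'E'
from h import *
print(inc(pose(),[519.7,-18,66],R.from_euler('z',156.5,degrees=True).as_matrix()@np.diag([1,-1,-1])))
E
```

```text
17.5 F [ 0.49 -0.21 -2.54] M [ 0.038 -0.189  0.016] p [520.87 -17.53  87.32] ang 156.48 tilt [0.0001 0.0001] q [ 0.32  0.62 -0.51  1.96  0.46  0.68  0.68] g 21.41
[ 0.003  -0.003   0.0711  0.     -0.     -0.0001]
```

Call:
{"method": "play_rows", "body": {
  "increments": "0.003 -0.003 0.015 0 0 0;0.003 -0.003 0.03 0 0 0;0.003 -0.003 0.045 0 0 0;0.003 -0.003 0.058 0 0 0;0.003 -0.003 0.068 0 0 0;0.003 -0.003 0.075 0 0 0;0.003 -0.003 0.079 0 0 0;0.003 -0.003 0.079 0 0 0;0.003 -0.003 0.079 0 0 0"
}}

```text
time_s: 18.25
tool_pos: [519.5, -18.0, 63.6]
tool_rot: [0.64, 3.076, 0.0]
ft_force: [-0.0, 0.4, -2.0]
gripper_width: 21.9
gripper_force: 30.0
```

```bash
python3 st.py
```

```text
18.25 F [-0.01  0.35 -2.01] M [-0.002 -0.174 -0.02 ] p [519.53 -17.98  63.64] ang 156.49 tilt [-0.      0.0001] q [ 0.3   0.65 -0.48  1.98  0.5   0.63  0.66] g 21.91
```

Call:
{"method": "play_rows", "body": {
  "increments": "0 0 0.002 0 0 0;0 0 0.004 0 0 0;0 0 0.006 0 0 0;0 0 0.006 0 0 0"
}}

```text
time_s: 18.58
tool_pos: [519.7, -18.0, 62.1]
tool_rot: [0.64, 3.075, 0.0]
ft_force: [0.2, 0.7, 0.3]
gripper_width: 21.3
gripper_force: 30.0
```

```bash
python3 st.py
```

```text
18.58 F [0.16 0.71 0.26] M [ 0.032 -0.008 -0.003] p [519.7  -17.98  62.12] ang 156.49 tilt [-0.0005  0.0001] q [ 0.3   0.66 -0.47  1.98  0.5   0.62  0.65] g 21.34
```

Contact: the wrench is seated on the shoulder. Now I release it to 55% open and go straight up.

Call:
{"method": "play_rows", "body": {
  "increments": "0 0 0 0 0 0;0 0 0 0 0 0;0 0 0 0 0 0;0 0 0 0 0 0;0 0 0 0 0 0;0 0 0 0 0 0",
  "hand": 55
}}

```text
time_s: 19.08
tool_pos: [519.6, -18.1, 61.9]
tool_rot: [0.64, 3.076, 0.0]
ft_force: [0.3, -0.8, -0.3]
gripper_width: 51.3
gripper_force: 0.0
```

Call:
{"method": "play_rows", "body": {
  "increments": "0 0 -0.05 0 0 0;0 0 -0.12 0 0 0;0 0 -0.22 0 0 0;0 0 -0.34 0 0 0;0 0 -0.46 0 0 0;0 0 -0.58 0 0 0;0 0 -0.7 0 0 0;0 0 -0.78 0 0 0;0 0 -0.8 0 0 0;0 0 -0.8 0 0 0"
}}

```text
time_s: 19.92
tool_pos: [520.5, -18.0, 303.5]
tool_rot: [0.64, 3.072, 0.0]
ft_force: [0.3, 0.1, -0.4]
gripper_width: 51.6
gripper_force: 0.0
```

```bash
python3 st.py
python3 - <<'E'
from h import *
c=cam('wrist'); save(c,'w3')
E
```

```text
19.92 F [ 0.25  0.06 -0.37] M [ 0.002 -0.164 -0.024] p [520.52 -17.98 303.5 ] ang 156.47 tilt [-0.0038  0.0011] q [ 0.44  0.37 -0.65  1.68  0.24  1.17  0.89] g 51.6
```

View pics/w3.png

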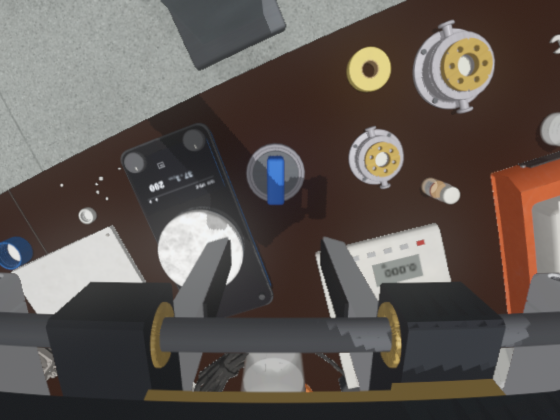

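The wrist picture shows the wrench upright in its stand at (275,180). The vial, tape and cells look unmoved. One quick check of the ring's hole angle before handing in.

Run:
```python
from h import *
for n in('w3','top'):
    if n=='top': c=cam('top')
    else: c=cam('wrist')
    sat=cv2.GaussianBlur(c['im'],(3,3),0).astype(float); sat=(sat[...,0]-sat[...,2]).astype(np.float32)
    dx,dy=np.meshgrid(np.arange(-2,2.1,1),np.arange(-2,2.1,1))
    best=[]
    for X0 in np.arange(478,493,1.):
      for Y0 in np.arange(270,285,1.):
        for t in range(0,60,2):
          a=np.radians(t)+np.arange(6)*np.pi/3; b=a+np.pi/6
          f=lambda a:cv2.remap(sat,*proj(c,np.c_[((X0+23*np.cos(a))[:,None]+dx.ravel()).ravel(),((Y0+23*np.sin(a))[:,None]+dy.ravel()).ravel(),np.full(150,52.)]).astype(np.float32).T.reshape(2,-1,1),cv2.INTER_LINEAR).mean()
          best.append((f(a)-f(b),X0,Y0,t))
    print(n,sorted(best)[:3])
```

```text
w3 [(np.float32(-38.851826), np.float64(484.0), np.float64(276.0), 14), (np.float32(-38.71709), np.float64(484.0), np.float64(275.0), 14), (np.float32(-38.545643), np.float64(483.0), np.float64(275.0), 14)]
top [(np.float32(-116.150894), np.float64(483.0), np.float64(279.0), 14), (np.float32(-114.736755), np.float64(483.0), np.float64(279.0), 12), (np.float32(-113.65771), np.float64(484.0), np.float64(279.0), 14)]
```

```bash
python3 -c "
from plant import bot
print(bot.close_job())"
```

```text
the job is handed in; nothing more can be done
None
```

The ring was turned about 51° clockwise until the torque rose sharply at its stop, the wrench is back upright in its stand and released, the last pictures show nothing else disturbed, and the job was handed in at about 20 s.

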